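# Snap a hook clip onto the hanging arm and slide it up to the stop

## Task

Push the orange hook clip down over the round steel hanging arm, out towards its wooden end knob and well clear of the black stop ring, until both jaws snap home round the arm. Then slide the clip along the arm until it just touches the black stop ring, without shifting the ring, and let go, leaving the clip standing upright on the arm. Press no harder than the snap needs, and leave the tools and marker lying on the table where they are.

Things in the scene. Friction and masses are not known exactly. Their poses are not given: they have to be found in the camera images.
- clip_mid (a point): Centre of the loose orange plastic double-hook clip, 30 mm above its feet. Whole clip 60 mm tall, 28 mm along its own x, 71 mm over the hooks along its y, 65 g. x runs along the groove for the arm, z up. It stands on its two flared jaws, groove open downward. It is the same turned half round, and either way round on the arm is right.
- clip_tab (a point): Centre of the clip's grip tab, 14 mm above clip_mid, same axes: an upright fin 12 mm thick (x) and 26 mm wide (y), from 29 to 59.5 mm above the feet, on a crown 28 x 26 mm. Pinch it from above, fingers closing along x. The two upturned hooks, 20 mm wide, stand out to 35.5 mm along +y and -y and reach 34.5 mm above the feet: no room for fingers there.
- clip_seat (a point): Where the arm's axis lies in the clip when it is home: 14.5 mm below clip_mid, 15.5 mm above the feet, same axes. Two sprung jaws hinged at the crown reach round the arm. The push rises to about 8 to 12 N, then falls by some 3 N as the lips pass the arm's widest part. The jaws may pass one after the other, so press on a little: home when the crown lies on the arm.
- clip_mouth (a point): Middle of the clip's mouth, between the jaws' feet, same axes. The flared mouth is about 26 mm wide at the feet and narrows to lips 11 mm apart; it catches the arm up to about 3 mm off to a side. First touch comes with clip_seat about 11 to 13 mm above the arm's axis.
- bar_root (a point): Root of the hanging arm, on its axis, at the head of the post, 120 mm above the table. x points along the arm to its free end, z up. Polished steel bar 16 mm in diameter, bare from 24 to 225 mm along x, then a wooden knob 28 mm in diameter, too big for the clip to slip over. The stand's foot (150 x 100 mm) is fixed to the table.
- snap_spot (a point): Place on the arm's axis to snap the clip on, 165 mm from bar_root, same axes. The arm's head is sprung on its post: it holds up to about 2.5 N, then the whole arm sinks level, about 3 mm per newton, to a hard stop 34 mm down, and springs back. So the height at which the clip snaps cannot be had from poses alone.
- bar_end (a point): Point on the arm's axis 225 mm from bar_root, where the wooden knob begins; same axes.
- ring_mid (a point): Centre of the black plastic stop ring on the arm: 25 mm in diameter, 12 mm wide, 65 to 105 mm from bar_root, same axes. It grips the arm and holds against about 12 N along it. With the clip touching it, clip_seat is 20 mm from ring_mid, on the knob's side. The clip slides along the arm with a drag of under 4 N.
- dough_scraper: Steel dough scraper with wooden grip, 99 x 126 x 20 mm, lying flat; to be left alone. Origin at the centre of its underside.
- tongs: Steel spring tongs, 204 x 40 x 24 mm, lying; to be left alone. Origin at the centre of the underside.
- marker_red: White felt marker with a red cap, 128 mm long, 17 mm thick, lying; to be left alone. Origin at the centre of the underside.
Not all that is in view belongs to the job. Several things look just like the part that bears clip_mid: the one meant starts nearest to the robot's base.

How it is judged (in metres and radians):
On the way, in this order (a step that is already met when the one before it is completed fails the run):
1. the clip is snapped home on the outer part of the arm, clear of the stop ring (z of clip_seat in the frame of bar_root between -0.002 and 0.002 m and y of clip_seat in the frame of bar_root between -0.002 and 0.002 m and angle between the x axis of clip_seat and the x axis of bar_root, either way round below 0.1 rad and distance between clip_seat and ring_mid above 0.035 m), for 0.1 s.
2. the clip, still home on the arm, touches the stop ring (z of clip_seat in the frame of bar_root between -0.002 and 0.002 m and y of clip_seat in the frame of bar_root between -0.002 and 0.002 m and angle between the x axis of clip_seat and the x axis of bar_root, either way round below 0.1 rad and distance between clip_seat and ring_mid below 0.0215 m), for 0.2 s.
At the end, for the whole second after the job is handed in: The clip is home on the arm (its seat within 2 mm of the arm's axis up, down and sideways, in line within 0.1 rad), on the knob's side of the stop ring and within 1.5 mm of touching it, upright within 0.2 rad and at rest; the ring is within 1.5 mm of where it was (all of step 2 and x of clip_seat in the frame of ring_mid above 0.015 m and angle between clip_seat's own z axis and vertical below 0.2 rad and distance of ring_mid from where it was at the start of the episode below 0.0015 m and linear speed of hook_clip below 0.01 m/s).
It fails at once if the clip is forced: more than 25 N between clip and arm (contact force between hook_clip and hang_arm above 25 N).
It fails at once if the scraper, the tongs or the red marker is shifted by more than 20 mm (distance of any of dough_scraper, tongs, marker_red from where it was at the start of the episode above 0.02 m).
It also fails if it takes over 64 s, if anything falls off the work surface, if the arm or the gripper's body presses on something with over 40 N, if the wrist force passes 120 N, or if a joint passes its speed limit or range.

## Robot

A 6-joint arm with a two-finger parallel gripper is mounted at the origin on a cart in front of the work surface, level with it; the furniture and walls round the work are solid. World frame = base frame: x ahead of the robot, y to its left, z up, the work surface at z = 0. Lengths are in m, angles in degrees, forces in N, time in s.
With the tool pointing down it reaches from about 0.4 to 0.825 m from the base axis. Payload 7 kg.
Tool frame: the origin (TCP) lies midway between the tips of the shut fingers; the grasp point (between the pads) lies 19 mm behind it; z points along the fingers, y is the direction in which the jaws open and shut (so a half turn about z gives the same grasp; the last joint's range is limited). The gripper opens to 88 mm and grips with 3 to 60 N. Pads are 19 mm wide; open, the fingers measure 130 mm over their backs; the gripper's body (78 mm by 193 mm) begins 47 mm behind the grasp point.
Start: joints at [81.079, 20.546, 0.682, 0, -70.136, -16.507], TCP at [0.29, 0.61, 0.227] pointing down, gripper open.
Joint ranges: [-176.03, 176.03], [-82.01, 121.73], [-58.28, 71.71], [-173.87, 95.51], [-174.79, -0.11], [-173.66, 173.66]. Speed limits (degrees/s): [136.94, 136.94, 172.46, 180, 180, 180].

## Interface

Orientations are given as a 3x3 rotation matrix whose columns are the frame's x, y, z axes.
In Python, from rig import robot gives the robot as it stands. Calls block until the motion is done:
- robot.goto(position, orientation): joint-space move of the TCP to a pose.
- robot.servo_line(position, ori=None, speed=0.15): straight line of the TCP; ori=None keeps the orientation; speed is the mean speed in m/s.
- robot.movej(angles): joint-space move.
- robot.move_gripper(opening): opening from 0.0 (shut) to 1.0 (fully open); the grip force is fixed at half the most; returns when the fingers have stopped.
- robot.dwell(seconds).
- robot.ik(position, orientation): joint angles nearest the present ones, or None.
- robot.grab_frame(name): name is "scene" or "top" or "wrist"; returns (picture, depth): 420x560x3 uint8, red, green, blue; 420x560 float32, m along the optical axis (not along the pixel's ray), 0 where there is no reading.
- robot.camera_info(name): a dict with "vfov" (degrees; the focal length in pixels is half the picture's height over the tangent of half this angle, whatever the lens; pixels are square), "cx", "cy" (the principal point, pixels), "view" (4x4, takes a point from world to camera coordinates); the wrist camera has in their place "T_tool_cam" (4x4, takes a point from camera to tool coordinates, whose origin is the TCP and whose axes are the flange's). Camera axes: x right, y down, z forward; pixel columns grow to the right and rows downward; lengths in m; the calibration is good to about 2 mm. A picture is of the moment at which its call begins: read the wrist's pose just before it. camera_info takes no time and is no camera call.
A pose or a line that the arm cannot do raises robot.Unreachable and nothing moves.
- robot.job_done(): hands the job in, once; it reports no verdict.
Readings, each from a call of its own:
- robot.read_t(): time.
- robot.read_qpos(): joint angles.
- robot.read_qvel(): joint speeds.
- robot.read_effort(): joint torques, N m.
- robot.read_position(): TCP position.
- robot.read_tcp_rot(): TCP orientation.
- robot.read_force(): force on the tool from outside, world axes, zero at the start.
- robot.read_ft_torque(): the same for the moment, N m.
- robot.read_grip_width(): opening from 0.0 (shut) to 1.0 (fully open).
Only numpy, scipy, OpenCV 4.12 (cv2) and the standard library are available. Lean on these libraries where they do the work, as an engineer would, in place of code of your own. Each camera call takes 0.05 s, during which the arm holds its last target.

## Working session

There is one attempt and no reset: what is moved stays moved. The work goes in short steps, each a Python script; the robot and the scene stay as the last script left them, time stands still between calls to the robot, and variables do not carry over. Pictures are saved under pics/ and viewed, and the job is handed in when it is done.

```bash
ls; mkdir -p pics; python3 - <<'E'
from rig import robot
import cv2,numpy as np
for n in ["scene","top","wrist"]:
    im,d=robot.grab_frame(n); cv2.imwrite(f"pics/{n}0.png",im[:,:,::-1]); np.save(f"{n}0.npy",d)
    i=robot.camera_info(n); print(n,{k:(np.round(v,4).tolist()) for k,v in i.items()})
print(robot.read_t(),robot.read_position(),robot.read_tcp_rot(),robot.read_force())
E
```

```text
pics
scene {'vfov': 56.5124, 'cx': 273.5596, 'cy': 208.4165, 'view': [[0.4834, -0.8754, 0.0057, -0.2064], [-0.5533, -0.3106, -0.7729, 0.4252], [0.6784, 0.3705, -0.6345, 0.6563], [0.0, 0.0, 0.0, 1.0]]}
top {'vfov': 55.0996, 'cx': 278.2806, 'cy': 213.2527, 'view': [[0.0172, -0.9998, -0.0058, 0.0961], [-0.9968, -0.0167, -0.0787, 0.589], [0.0786, 0.0071, -0.9969, 0.9128], [0.0, 0.0, 0.0, 1.0]]}
wrist {'vfov': 66.8619, 'cx': 282.4251, 'cy': 213.0964, 'T_tool_cam': [[-0.0006, -0.9629, -0.2699, 0.0725], [1.0, -0.0005, -0.0004, -0.0006], [0.0002, -0.2699, 0.9629, -0.1568], [0.0, 0.0, 0.0, 1.0]]}
0.15 [0.28969364 0.60927288 0.2258367 ] [[ 9.03088106e-01 -4.29455098e-01 -4.38181895e-04]
 [-4.29455303e-01 -9.03087299e-01 -1.21379113e-03]
 [ 1.25552284e-04  1.28433987e-03 -9.99999167e-01]] [ 0.08575674 -0.45975187 -0.24058607]
```

View pics/scene0.png

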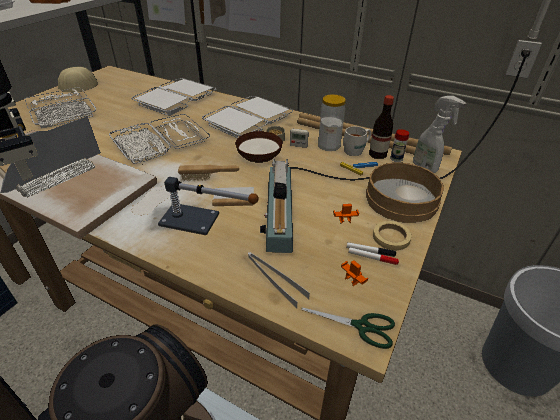

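View pics/top0.png

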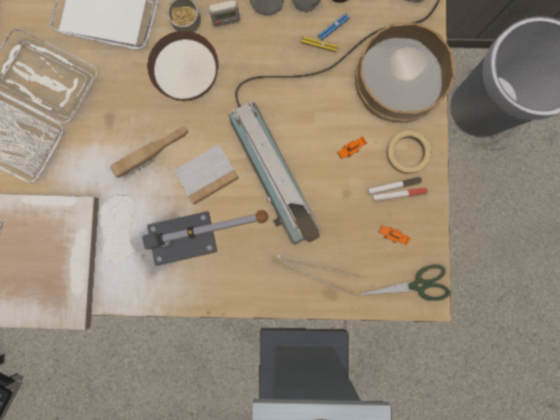

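View pics/wrist0.png

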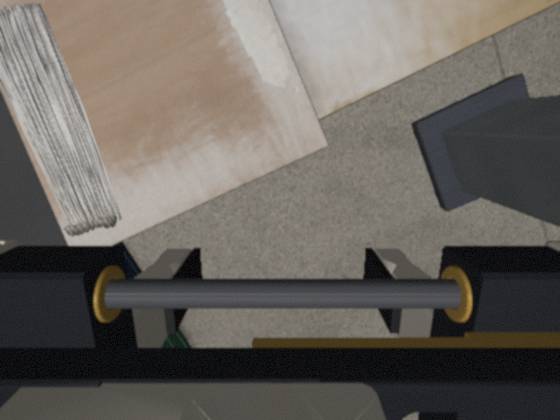

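Two orange clips stand on the table: top (352,148)/scene (346,213), and top (395,235)/scene (354,272). I'll localise both, along with the arm.

```bash
cat > h.py <<'E'
import numpy as np,cv2
from rig import robot
def K(n):
    i=robot.camera_info(n); return 210/np.tan(np.radians(i['vfov']/2)),i['cx'],i['cy'],i
def cloud(n,d,pose=None):
    f,cx,cy,i=K(n); v,u=np.mgrid[0:420,0:560]
    P=np.stack([(u-cx)/f*d,(v-cy)/f*d,d,np.ones_like(d)],-1)
    if n=="wrist":
        T=np.eye(4);T[:3,:3]=pose[1];T[:3,3]=pose[0]; M=T@np.array(i['T_tool_cam'])
    else: M=np.linalg.inv(np.array(i['view']))
    return (P@M.T)[...,:3]
def Rdown(yaw): # tool y axis direction at yaw (deg), z down
    a=np.radians(yaw); y=np.array([np.cos(a),np.sin(a),0]); z=np.array([0,0,-1.]); x=np.cross(y,z)
    return np.stack([x,y,z],1)
def wrist(name):
    p=(np.array(robot.read_position()),np.array(robot.read_tcp_rot()))
    im,d=robot.grab_frame("wrist"); cv2.imwrite(f"pics/{name}.png",im[:,:,::-1]); np.save(f"{name}.npy",d)
    return im,d,cloud("wrist",d,p)
E
python3 - <<'E'
from h import *
for n in ["top","scene"]:
    im=cv2.imread(f"pics/{n}0.png"); d=np.load(f"{n}0.npy"); P=cloud(n,d)
    hsv=cv2.cvtColor(im,cv2.COLOR_BGR2HSV); m=((hsv[...,0]>3)&(hsv[...,0]<14)&(hsv[...,1]>200)&(hsv[...,2]>120)&(d>0)).astype(np.uint8)
    k,l,s,c=cv2.connectedComponentsWithStats(m)
    for j in range(1,k):
        if s[j,4]>30:
            q=P[l==j]; print(n,c[j].round(),s[j,4],np.median(q,0).round(4),q[:,2].min().round(3),q[:,2].max().round(3))
            hi=q[q[:,2]>0.045]; print('  hi',len(hi),hi.mean(0).round(4) if len(hi) else '')
    pts={"top":[(155,241),(190,232),(220,225),(245,219),(262,216),(427,192),(390,188),(210,173)],"scene":[(172,184),(200,189),(230,194),(253,199)]}[n]
    for u,v in pts: print(n,u,v,P[v,u].round(4))
a=cv2.imread("pics/top0.png")[200:270,350:450]; b=cv2.imread("pics/top0.png")[190:280,130:290]; c=cv2.imread("pics/scene0.png")[240:300,320:400]
cv2.imwrite("pics/crop1.png",np.vstack([np.hstack([cv2.resize(a,(400,280)),cv2.resize(c,(373,280))]),cv2.resize(b,(773,320))[:, :773]]))
E
```

```text
top [351. 147.] 199 [ 0.7413 -0.0593  0.0292] 0.022 0.061
  hi 56 [ 0.7438 -0.063   0.0583]
top [401. 237.] 68 [ 0.5369 -0.1727  0.0418] 0.023 0.062
  hi 34 [ 0.5418 -0.1622  0.0585]
top 155 241 [0.5174 0.3559 0.135 ]
top 190 232 [0.5371 0.2856 0.1325]
top 220 225 [0.5527 0.2252 0.1273]
top 245 219 [0.5658 0.1736 0.131 ]
top 262 216 [0.5723 0.1386 0.1343]
top 427 192 [ 0.6445 -0.2443  0.0105]
top 390 188 [ 0.652  -0.156   0.0145]
top 210 173 [0.682  0.2707 0.0084]
scene [346. 213.] 79 [ 0.7384 -0.0676  0.0267] 0.023 0.035
  hi 0 
scene [356. 264.] 34 [ 0.5393 -0.1596  0.0576] 0.0 0.06
  hi 33 [ 0.5395 -0.1596  0.0577]
scene [354. 274.] 127 [ 0.5348 -0.163   0.0268] 0.001 0.034
  hi 0 
scene 172 184 [0.5047 0.3546 0.1311]
scene 200 189 [0.5269 0.2788 0.1276]
scene 230 194 [0.5519 0.2005 0.1236]
scene 253 199 [0.5609 0.1353 0.1257]
```

View pics/crop1.png

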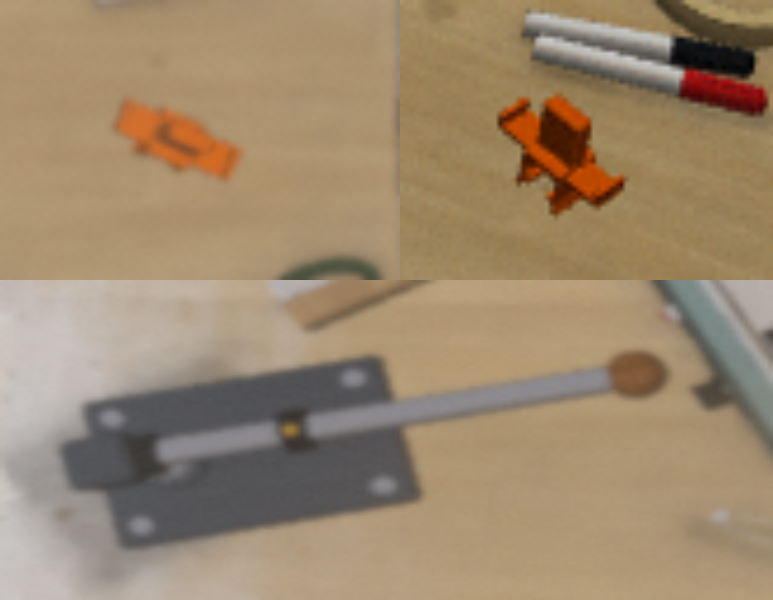

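Scene crop shows the clip with its tab up at scene (354,265). It is 0.56 m from the base, against 0.74 m for the other clip at top (352,148), so it is the one meant. Next I move the wrist camera over it.

```bash
python3 - <<'E'
from h import *
for yaw in (-24,156): print(yaw,robot.ik([0.54,-0.161,0.22],Rdown(yaw)))
for yaw in (-75.7,104.3): print(yaw,robot.ik([0.558,0.19,0.2],Rdown(yaw)))
yaw=-24
robot.goto([0.54,-0.161,0.22],Rdown(yaw))
print(robot.read_t()); im,d,P=wrist("w1"); print(robot.read_position(),robot.read_force())
E
```

```text
-24 [  3.29809601  10.35414844 -14.18803392   0.         -65.45781764
 152.70190399]
156 [  3.29809601  10.35414844 -14.18803392   0.         -65.45781764
 -27.29809601]
-75.7 [ 37.79252839  13.63082657 -12.67010252   0.         -63.69907091
  66.50747161]
104.3 [  37.79252839   13.63082657  -12.67010252    0.          -63.69907091
 -113.49252839]
3.0
[ 0.54021292 -0.16054254  0.2199507 ] [0.66016356 0.26787569 0.03990865]
```

View pics/w1.png

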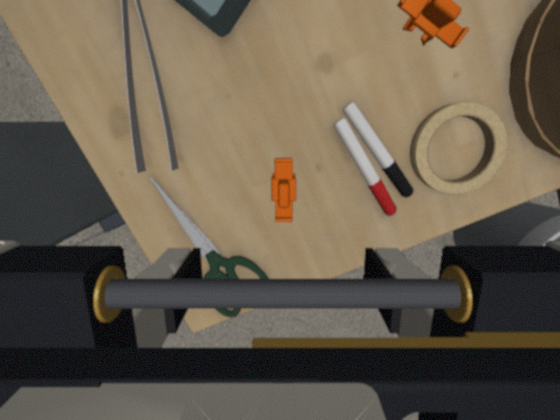

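The clip is at (284,190), its tab nearly square to the jaws. Measuring it now.

```bash
cat >> h.py <<'E'
def clipfit(im,P,near=None,lo=0.045):
    hsv=cv2.cvtColor(im,cv2.COLOR_RGB2HSV); m=((hsv[...,0]>2)&(hsv[...,0]<15)&(hsv[...,1]>170)&(hsv[...,2]>70)).astype(np.uint8)
    k,l,s,c=cv2.connectedComponentsWithStats(m)
    for j in range(1,k):
        if s[j,4]<150: continue
        q=P[l==j]; q=q[np.isfinite(q).all(1)]
        print(c[j].round(1),s[j].tolist(),'z',np.percentile(q[:,2],[1,50,99]).round(4))
        for a,b in ((.055,.065),(.028,.040)):
            h=q[(q[:,2]>a)&(q[:,2]<b)]
            if len(h)<20: continue
            r=cv2.minAreaRect((h[:,:2]*1000).astype(np.float32))
            print('  ',a,len(h),'mean',h.mean(0).round(4),'rect',np.round(r[0],1),np.round(r[1],1),round(r[2],1))
E
python3 - <<'E'
from h import *
print(robot.read_t())
robot.servo_line([0.54,-0.161,0.15],speed=.15)
im,d,P=wrist("w2"); clipfit(im,P); print(robot.read_t(),robot.read_position())
E
```

```text
3.05
[486.8   9.6] [454, 0, 66, 27, 1096] z [0.0074 0.0268 0.0343]
   0.028 310 mean [ 0.7516 -0.0815  0.0307] rect [746.7 -81.4] [16.9 45.1] 62.5
[283.1 203.5] [269, 166, 29, 77, 1841] z [0.0117 0.0281 0.0591]
   0.055 427 mean [ 0.5421 -0.1583  0.0575] rect [ 542.  -158.6] [25.6 11.6] 65.7
   0.028 445 mean [ 0.5436 -0.1562  0.0307] rect [ 542.1 -158.3] [69.1 25.5] 66.5
3.7167 [ 0.5408381  -0.1610322   0.15104415]
```

View pics/w2.png

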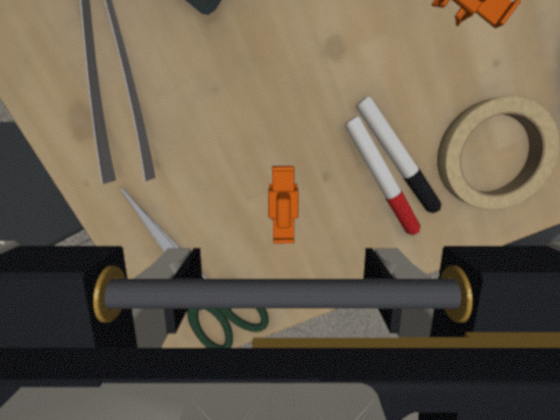

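```bash
python3 - <<'E'
from h import *
robot.move_gripper(0.6)
R=Rdown(-24)
robot.servo_line([0.542,-0.1585,0.07],R,speed=.12)
robot.servo_line([0.542,-0.1585,0.032],R,speed=.05)
print(robot.read_position(),robot.read_force())
robot.move_gripper(0.0)
print(robot.read_grip_width()*88,robot.read_position(),robot.read_force())
robot.servo_line([0.542,-0.1585,0.22],speed=.15)
print(robot.read_force(),robot.read_ft_torque(),robot.read_t())
im,d,P=wrist("w3")
E
```

```text
[ 0.54220232 -0.1585315   0.03213476] [-0.27611754  0.1953629   0.19441384]
12.034051015625039 [ 0.54202501 -0.15849185  0.03201861] [ 0.62552602 -0.33393731 -0.52516822]
[ 0.25479999 -0.2877468  -0.64518515] [-0.16956335 -0.05017977  0.03461734] 8.3667
```

View pics/w3.png

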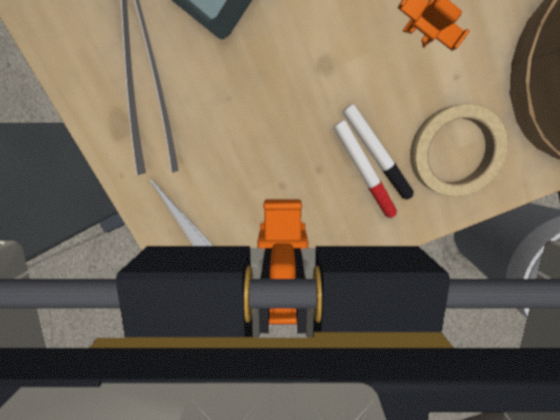

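```bash
python3 - <<'E'
from h import *
robot.goto([0.50,0.19,0.26],Rdown(-75.7))
im,d,P=wrist("w4"); np.save("P4.npy",P); print(robot.read_t(),robot.read_position())
E
```

```text
9.8667 [0.50012535 0.18933565 0.25973642]
```

View pics/w4.png

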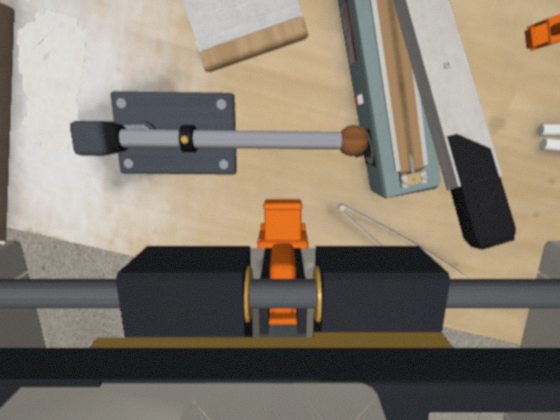

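Bar runs (120,138)–(342,140), ring at (186,139), knob at (355,140). Fitting the axis.

```bash
python3 - <<'E'
from h import *
from scipy.optimize import least_squares
P=np.load("P4.npy")
def sel(u0,u1):
    Q=P[110:175,u0:u1].reshape(-1,3); return Q[Q[:,2]>0.11]
Q=sel(200,335); Q=np.vstack([Q,sel(140,172)])
def fit(Q,rad=None):
    f=lambda p:np.linalg.norm(np.cross(Q-np.array([p[0],0.2,p[1]]),(lambda v:v/np.linalg.norm(v))(np.array([p[2],-1,p[3]]))),axis=1)-(rad or p[4])
    return least_squares(f,[0.556,.12,.25,0]+([] if rad else [.008]),loss='soft_l1',f_scale=.001)
for r in (.008,None):
    s=fit(Q,r); print(s.x.round(4),'yaw',np.degrees(np.arctan2(-1,s.x[2])).round(2),np.sqrt(np.mean(s.fun**2)))
s=fit(Q,.008); p=s.x; v=np.array([p[2],-1,p[3]]); v/=np.linalg.norm(v); c=np.array([p[0],.2,p[1]])
# along arm heights/profile
for u in range(105,385,6):
    col=P[110:175,u]; col=col[col[:,2]>.105]
    if len(col): print(u,len(col),'s',((col-c)@v).mean().round(4),'zmax',col[:,2].max().round(4))
E
```

```text
[0.558  0.1189 0.2433 0.001 ] yaw -76.32 0.03531381061678305
[0.558  0.1191 0.2434 0.001  0.0078] yaw -76.32 0.03530798954797591
105 36 s -0.1556 zmax 0.4165
111 34 s -0.1525 zmax 0.4165
117 30 s -0.1518 zmax 0.1307
123 26 s -0.148 zmax 0.1275
129 18 s -0.1417 zmax 0.1268
135 18 s -0.1363 zmax 0.1273
141 18 s -0.1242 zmax 0.4165
147 18 s -0.1256 zmax 0.1274
153 18 s -0.1204 zmax 0.1269
159 18 s -0.1149 zmax 0.1281
165 18 s -0.1096 zmax 0.128
171 18 s -0.1043 zmax 0.1276
177 18 s -0.0989 zmax 0.1273
183 28 s -0.0893 zmax 0.4165
189 28 s -0.0842 zmax 0.4165
195 26 s -0.0833 zmax 0.1275
201 18 s -0.0776 zmax 0.1269
207 18 s -0.0722 zmax 0.1273
213 18 s -0.0668 zmax 0.1268
219 18 s -0.0615 zmax 0.1273
225 18 s -0.0561 zmax 0.1287
231 18 s -0.0507 zmax 0.1287
237 18 s -0.0453 zmax 0.1274
243 18 s -0.04 zmax 0.1274
249 18 s -0.0347 zmax 0.1275
255 18 s -0.0293 zmax 0.1292
261 19 s -0.0229 zmax 0.4165
267 19 s -0.0178 zmax 0.4165
273 18 s -0.0132 zmax 0.1279
279 18 s -0.0078 zmax 0.1271
285 18 s -0.0026 zmax 0.4165
291 18 s 0.0029 zmax 0.1282
297 19 s 0.0076 zmax 0.4165
303 18 s 0.0136 zmax 0.1275
309 18 s 0.019 zmax 0.1276
315 18 s 0.0244 zmax 0.1272
321 18 s 0.0298 zmax 0.1268
327 18 s 0.0351 zmax 0.1274
333 18 s 0.0405 zmax 0.1274
339 18 s 0.0458 zmax 0.1286
345 27 s 0.0508 zmax 0.1312
351 32 s 0.0538 zmax 0.4165
357 30 s 0.0607 zmax 0.1338
363 23 s 0.0632 zmax 0.4165
375 1 s -0.0049 zmax 0.4165
```

```bash
python3 -c "
import cv2;a=cv2.imread('pics/w4.png')[100:180,60:390];cv2.imwrite('pics/w4c.png',cv2.resize(a,(792,192),interpolation=cv2.INTER_CUBIC))"
```

```text
(no output)
```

View pics/w4c.png

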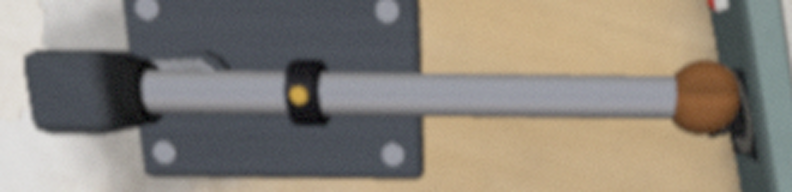

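```bash
cat >> h.py <<'E'
A0=np.array([0.558,.2,.119]); AV=np.array([0.2433,-1,0.0]); AV/=np.linalg.norm(AV)
RA=Rdown(-76.32)
def at(s,dz): # TCP with seat at s along, dz above axis
    p=A0+AV*s; p[2]+=.0165+dz; return p
E
python3 - <<'E'
from h import *
robot.servo_line(at(-.0125,.125),RA,speed=.15)
robot.servo_line(at(-.0125,.024),RA,speed=.12)
robot.dwell(.2)
print(robot.read_t(),robot.read_position(),at(-.0125,.024),robot.read_force(),robot.read_ft_torque())
im,d=robot.grab_frame("scene"); cv2.imwrite("pics/s5.png",cv2.resize(im[140:260,130:300,::-1],(765,540),interpolation=cv2.INTER_CUBIC))
im,d,P=wrist("w5"); 
E
```

```text
11.6 [0.55534966 0.21237479 0.16026547] [0.55504495 0.21214569 0.1595    ] [-0.02464891  0.59015578 -0.11102277] [-0.04839024  0.01253854  0.0073006 ]
```

View pics/s5.png

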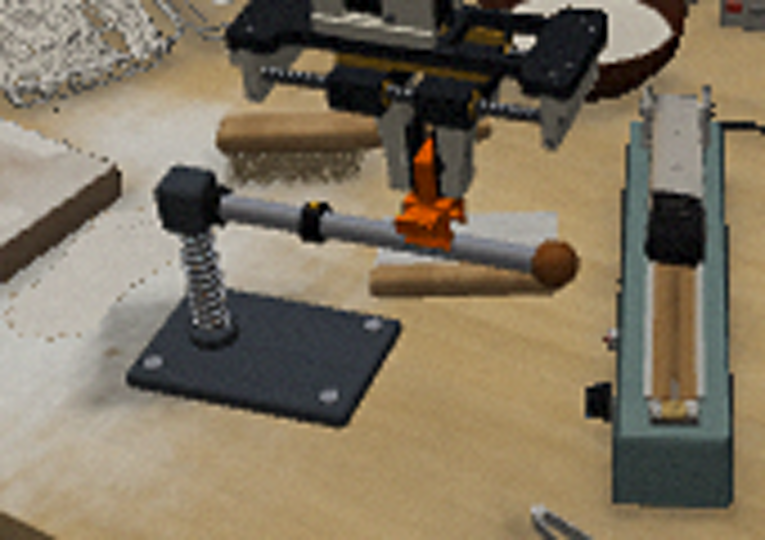

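View pics/w5.png

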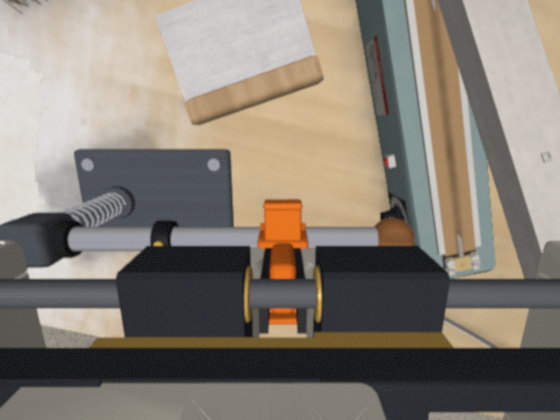

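Scene crop shows the clip above the bar between ring (315,220) and knob (553,265). The wrist view has the bar level at row 237. I'll recheck the axis at this close range.

```bash
python3 - <<'E'
from h import *
d=np.load("w5.npy"); P=cloud("wrist",d,([0.55534966,0.21237479,0.16026547],RA))
out=[]
for u in list(range(85,145,4))+list(range(180,245,4))+list(range(320,372,4)):
    c=P[215:262,u]; c=c[(c[:,2]>.112)&(c[:,2]<.135)]
    s=((c-A0)@AV).mean(); n=np.array([-AV[1],AV[0],0]); l=(c-A0)@n
    out.append((s,l.min(),l.max(),c[:,2].max())); 
for o in out[::3]: print(np.round(np.array(o)*1000,1))
for u in range(370,384,3):
    c=P[215:262,u]; c=c[(c[:,2]>.105)&(c[:,2]<.14)]; print(u,len(c),((c-A0)@AV).mean().round(4))
for u in range(146,178,3):
    c=P[215:262,u]; c=c[(c[:,2]>.105)&(c[:,2]<.14)]; print(u,len(c),((c-A0)@AV).mean().round(4),c[:,2].max().round(4))
E
```

```text
[-140.3   -7.2    8.2  127.4]
[-132.5   -6.9    8.2  128.1]
[-124.8   -7.     8.1  128. ]
[-117.2   -7.6    8.2  128.4]
[-109.5   -7.3    8.2  127.1]
[-79.1  -1.7   8.  127.4]
[-71.3  -1.3   7.9 128.2]
[-63.7  -1.5   8.2 127.4]
[-55.9  -1.3   8.1 127.5]
[-48.3  -1.3   8.  127.2]
[-40.6  -1.2   8.4 127.5]
[ 13.3  -1.2   8.1 128.1]
[ 21.1  -1.1   8.1 127.6]
[ 28.8  -1.3   7.9 128.3]
[ 36.4  -1.3   8.6 127. ]
370 19 0.0428
373 19 0.0448
376 22 0.0469
379 24 0.0486
382 26 0.0501
146 20 -0.101 0.1273
149 19 -0.099 0.1271
152 19 -0.095 0.1316
155 23 -0.0934 0.1331
158 25 -0.0916 0.133
161 25 -0.0899 0.1329
164 25 -0.088 0.1317
167 25 -0.0861 0.1314
170 25 -0.085 0.1287
173 25 -0.0838 0.1269
176 24 -0.0822 0.1277
```

```bash
cat > press.py <<'E'
from h import *
def fz(n=3):
    v=[]
    for _ in range(n): v.append(robot.read_force()); robot.dwell(.01)
    return np.mean(v,0)
b=fz(8); np.save("b.npy",b); print("base",b,robot.read_t())
dz=.024; mx=0; log=[]
while dz>-.034:
    dz-=.001 if dz>.014 else .0008
    robot.servo_line(at(-.0125,dz),RA,speed=.03)
    f=fz()-b; z=robot.read_position()[2]; F=f[2]; mx=max(mx,F)
    off=(z-.0165)-(.119-.003*max(0,F-2.5))
    log.append((dz*1e3,z*1e3,f[0],f[1],F,off*1e3))
    if F>13.2 or np.hypot(f[0],f[1])>6: print("limit");break
    if mx>5 and F<mx-1.8: print("drop");break
for l in log: print(np.round(l,2))
print(robot.read_t(),robot.read_ft_torque())
E
python3 press.py
```

```text
base [ 0.1460318   0.04517408 -0.45231208] 11.7667
drop
[ 2.3000e+01  1.5839e+02 -8.0000e-02 -2.2000e-01 -3.9000e-01  2.2890e+01]
[ 2.200e+01  1.574e+02 -1.000e-02 -7.000e-02 -3.400e-01  2.190e+01]
[ 2.1000e+01  1.5644e+02  9.0000e-02 -4.9000e-01 -3.0000e-01  2.0940e+01]
[ 2.0000e+01  1.5543e+02 -4.0000e-01 -2.0000e-01  1.3000e-01  1.9930e+01]
[ 1.9000e+01  1.5442e+02 -3.2000e-01  3.0000e-02 -1.3000e-01  1.8920e+01]
[ 1.8000e+01  1.5342e+02 -2.3000e-01 -2.6000e-01 -3.0000e-02  1.7920e+01]
[ 1.7000e+01  1.5243e+02 -3.5000e-01 -3.2000e-01 -1.2000e-01  1.6930e+01]
[ 1.6000e+01  1.5145e+02 -1.4000e-01  3.8000e-01 -5.4000e-01  1.5950e+01]
[ 15.   150.73   1.07   0.19   0.85  15.23]
[ 14.   149.93   2.72   0.45   2.15  14.43]
[ 13.2  148.98   3.27   0.66   3.31  15.9 ]
[ 12.4  148.03   3.45   0.59   3.37  15.15]
[ 11.6  147.13   3.99   0.93   3.83  15.63]
[ 10.8  146.35   4.18   1.63   3.93  15.15]
[ 10.   145.51   3.76   1.87   4.09  14.79]
[  9.2  144.72   3.83   2.14   4.31  14.66]
[  8.4  143.91   3.58   2.38   4.8   15.31]
[  7.6  143.15   4.13   2.61   4.49  13.62]
[  6.8  142.38   4
[... 251 characters left out ...]
   137.87   3.87   1.97   6.21  13.49]
[  1.2  137.14   4.46   1.78   7.38  16.28]
[  0.4  136.43   4.91   1.68   7.07  14.64]
[ -0.4  135.61   3.89   1.73   7.01  13.63]
[ -1.2  134.83   4.19   1.39   7.54  14.43]
[ -2.   134.04   4.2    1.09   7.76  14.31]
[ -2.8  133.25   3.52   1.37   7.98  14.2 ]
[ -3.6  132.48   3.89   1.25   7.98  13.42]
[ -4.4  131.66   4.05   1.24   8.55  14.32]
[ -5.2  130.87   3.35   0.97   8.85  14.42]
[ -6.   130.07   2.79   1.09   8.97  13.98]
[ -6.8  129.33   2.79   0.87   9.25  14.09]
[ -7.6  128.5    2.04   1.35   9.65  14.46]
[ -8.4  127.69   2.39   1.4    9.51  13.24]
[ -9.2  126.03   4.74   0.85  -1.02  -9.47]
22.4917 [ 0.3642664  -1.06449934 -0.04622872]
```

```bash
python3 - <<'E'
from h import *
print(robot.read_grip_width()*88,robot.read_position(),robot.read_force())
im,d=robot.grab_frame("scene"); cv2.imwrite("pics/s6.png",cv2.resize(im[140:260,130:300,::-1],(765,540),interpolation=cv2.INTER_CUBIC))
im,d,P=wrist("w6"); 
E
```

```text
11.587587541160751 [0.55443371 0.21154512 0.12602727] [2.86507587 1.61967708 1.08009659]
```

View pics/s6.png

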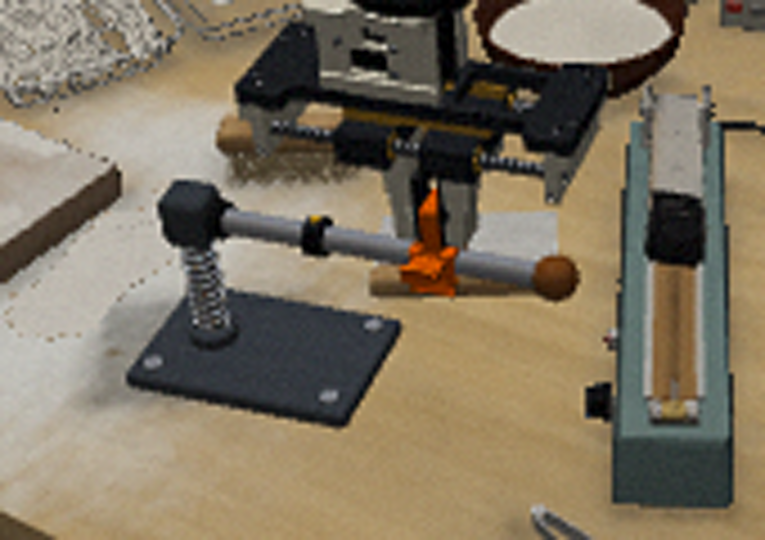

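View pics/w6.png

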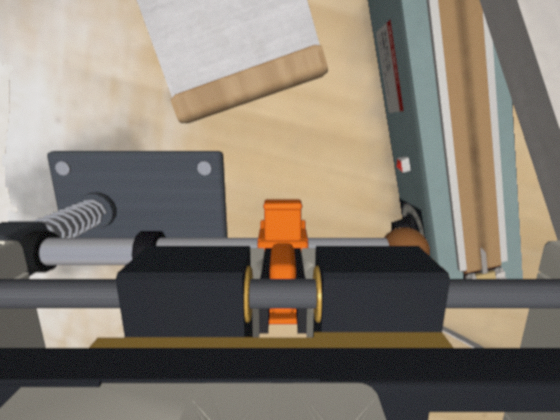

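```bash
cat >> h.py <<'E'
def barz(P,rows=(205,265),cols=None,lo=.085,hi=.14):
    out=[];n=np.array([-AV[1],AV[0],0])
    for u in cols:
        c=P[rows[0]:rows[1],u]; c=c[(c[:,2]>lo)&(c[:,2]<hi)]
        if len(c)>5: out.append([((c-A0)@AV).mean(),((c-A0)@n).max(),np.percentile(c[:,2],95)])
    return np.array(out)
E
python3 - <<'E'
from h import *
robot.dwell(.3); b=np.load("b.npy")
print((np.mean([robot.read_force() for _ in range(5)],0)-b),robot.read_ft_torque(),robot.read_position())
P=cloud("wrist",np.load("w6.npy"),([0.55443371,0.21154512,0.12602727],np.array(robot.read_tcp_rot())))
for c in (range(70,130,6),range(175,245,6),range(320,380,6)): print((barz(P,cols=c)*1e3).round(1))
E
```

```text
[2.08227428 0.01671648 5.89267373] [ 0.11769479 -0.92027501 -0.00157246] [0.55445231 0.21155593 0.12613282]
[[-133.6    8.   116.7]
 [-130.4    8.   116.4]
 [-126.9    8.1  116.7]
 [-123.4    8.   116.4]
 [-120.1    8.1  116.4]
 [-116.7    7.9  116.5]
 [-113.2    8.   116.6]
 [-109.8    7.9  116.8]
 [-106.5    8.1  116.6]
 [-103.     8.3  117. ]]
[[-74.5   8.1 114.1]
 [-71.2   8.1 113. ]
 [-67.6   8.  113.1]
 [-64.2   7.8 113.1]
 [-60.7   8.3 113.6]
 [-57.2   8.  113.7]
 [-53.8   8.2 113.6]
 [-50.4   7.9 113.1]
 [-47.    8.2 112.9]
 [-43.5   8.1 113.7]
 [-40.    8.1 113. ]
 [-36.6   8.1 112.9]]
[[  8.9   7.8 113.5]
 [ 12.3   8.  113.6]
 [ 15.8   8.  112.9]
 [ 19.2   8.2 114.2]
 [ 22.7   7.9 112.7]
 [ 26.1   8.4 113.3]
 [ 29.6   8.  113.5]
 [ 33.    8.3 113.2]
 [ 36.5   8.  113.2]
 [ 39.9   8.1 114.2]]
```

The bar has sunk about 11 mm, and seat minus axis is about +1 mm at 5.9 N, so it has snapped. I'll press on a little to seat it fully, easing off the sideways load.

```bash
cat >> h.py <<'E'
NV=np.array([-AV[1],AV[0],0])
def F(n=5):
    v=[]
    for _ in range(n): v.append(robot.read_force()); robot.dwell(.01)
    return np.mean(v,0)-np.load("b.npy")
def st(tag=''):
    f=F(); p=np.array(robot.read_position()); k=max(0,f[2]-2.5)*3
    print(tag,'t',round(robot.read_t(),2),'s',round(((p-A0)@AV)*1e3,2),'lat',round(((p-A0)@NV)*1e3,2),'z',round(p[2]*1e3,2),'F al/lat/z',np.round([f@AV,f@NV,f[2]],2),'off',round(p[2]*1e3-16.5-119+k,2)); return f
E
python3 - <<'E'
from h import *
st()
for dz,l in ((-.0092,.001),(-.0122,.001),(-.0152,.001),(-.0175,.001)):
    robot.servo_line(at(-.0125,dz)+NV*l,RA,speed=.03); f=st(dz)
    if f[2]>10.5: break
for dz in (-.012,-.008,-.004,-.001,0.):
    robot.servo_line(at(-.0125,dz)+NV*.001,RA,speed=.03); st(dz)
robot.dwell(.2);st()
im,d,P=wrist("w7")
for c in (range(70,130,6),range(320,380,6)): print((barz(P,cols=c)*1e3).round(1).mean(0))
im,d=robot.grab_frame("scene"); cv2.imwrite("pics/s7.png",cv2.resize(im[140:260,130:300,::-1],(765,540),interpolation=cv2.INTER_CUBIC))
E
```

```text
t 22.93 s -12.08 lat -0.71 z 126.11 F al/lat/z [0.42 2.47 6.15] off 1.55
-0.0092 t 23.23 s -12.01 lat -0.23 z 125.89 F al/lat/z [-0.43  0.82  6.06] off 1.07
-0.0122 t 23.52 s -12.03 lat -0.07 z 123.03 F al/lat/z [-0.25  0.54  7.05] off 1.18
-0.0152 t 23.81 s -12.06 lat 0.08 z 120.24 F al/lat/z [-0.29  0.77  8.21] off 1.88
-0.0175 t 24.1 s -12.01 lat 0.11 z 118.05 F al/lat/z [0.18 0.73 8.84] off 1.57
-0.012 t 24.48 s -12.04 lat 0.15 z 123.58 F al/lat/z [0.27 0.81 6.89] off 1.24
-0.008 t 24.8 s -12.06 lat 0.2 z 127.55 F al/lat/z [0.7  1.2  5.49] off 1.01
-0.004 t 25.12 s -12.12 lat 0.37 z 131.42 F al/lat/z [1.4  0.2  4.51] off 1.97
-0.001 t 25.42 s -12.35 lat 0.85 z 134.49 F al/lat/z [1.85 0.78 3.09] off 0.77
0.0 t 25.71 s -12.44 lat 0.92 z 135.46 F al/lat/z [2.05 0.69 2.72] off 0.63
 t 25.95 s -12.52 lat 0.92 z 135.42 F al/lat/z [1.9  1.03 2.59] off 0.18
[-119.06    8.06  125.89]
nan<stdin>:10: RuntimeWarning: Mean of empty slice.
  ret = ret.dtype.type(ret / rcount)
```

View pics/s7.png

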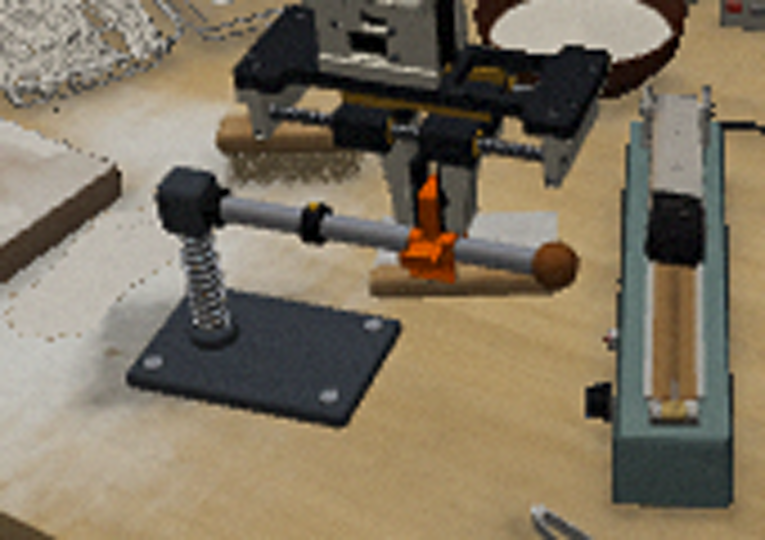

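```bash
python3 - <<'E'
from h import *
for dz in (.0007,.0014,.002):
    robot.servo_line(at(-.0125,dz)+NV*.001,RA,speed=.03); f=st(dz)
    if f[2]<-1.5: break
im,d,P=wrist("w8"); print((barz(P,cols=range(70,130,6))*1e3).mean(0).round(1),robot.read_ft_torque())
cv2.imwrite("pics/w8c.png",cv2.resize(im[180:340,150:420,::-1],(790,468),interpolation=cv2.INTER_CUBIC))
E
```

```text
0.0007 t 26.34 s -12.54 lat 0.97 z 136.21 F al/lat/z [1.77 0.87 2.8 ] off 1.62
0.0014 t 26.63 s -12.68 lat 0.96 z 136.66 F al/lat/z [ 0.47  1.46 -0.4 ] off 1.16
0.002 t 26.93 s -12.66 lat 0.86 z 137.1 F al/lat/z [-0.5   2.32 -3.41] off 1.6
[-119.6    8.1  127.1] [ 0.41767793 -0.88420699 -0.00957455]
```

View pics/w8c.png

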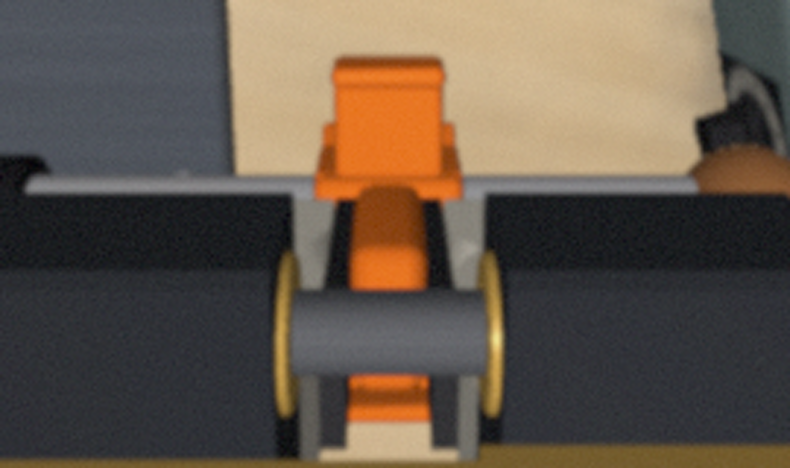

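The clip clasps the bar stiffly in both directions (+2.8 N to −3.4 N within 1 mm), so both jaws are home. Now I slide it gently towards the ring.

```bash
python3 - <<'E'
from h import *
robot.servo_line(at(-.0125,.0012)+NV*.0015,RA,speed=.03); st('relax')
for s in (-.016,-.022,-.03,-.04,-.05,-.057,-.062):
    robot.servo_line(at(s,.0012)+NV*.0015,RA,speed=.04); f=st(s)
    if abs(f@AV)>6: print('stop');break
im,d,P=wrist("w9"); cv2.imwrite("pics/w9c.png",cv2.resize(im[180:340,50:420,::-1],(790,342),interpolation=cv2.INTER_CUBIC))
E
```

```text
relax t 27.27 s -12.36 lat 1.18 z 136.72 F al/lat/z [ 0.23 -0.37  0.16] off 1.22
-0.016 t 27.56 s -16.13 lat 1.29 z 136.69 F al/lat/z [-0.58 -1.47 -0.02] off 1.19
-0.022 t 27.9 s -22.34 lat 1.39 z 136.69 F al/lat/z [-1.12 -2.04  0.39] off 1.19
-0.03 t 28.29 s -30.42 lat 1.42 z 136.64 F al/lat/z [-1.7  -1.83  0.39] off 1.14
-0.04 t 28.73 s -40.45 lat 1.44 z 136.66 F al/lat/z [-1.52 -2.56  0.67] off 1.16
-0.05 t 29.18 s -50.46 lat 1.45 z 136.63 F al/lat/z [-1.87 -2.95 -0.14] off 1.13
-0.057 t 29.54 s -57.41 lat 1.49 z 136.68 F al/lat/z [-1.69 -2.79  0.31] off 1.18
-0.062 t 29.86 s -62.33 lat 1.49 z 136.68 F al/lat/z [-1.49 -2.91  0.06] off 1.18
```

View pics/w9c.png

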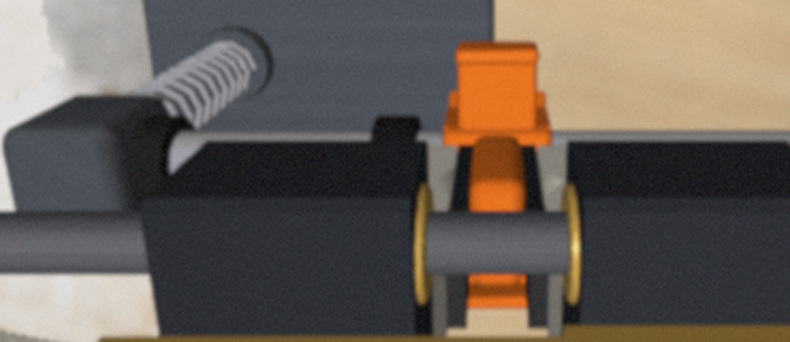

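```bash
python3 - <<'E'
from h import *
robot.servo_line(at(-.062,.0012)+NV*.0011,RA,speed=.02); f=st('lat'); 
s=-.062; base=None; hist=[]
while s>-.073:
    s-=.0006
    robot.servo_line(at(s,.0012)+NV*.0011,RA,speed=.02); f=st(round(s,4)); a=f@AV; hist.append(a)
    if len(hist)>3 and a>np.median(hist[1:5])+1.8: print('contact');break
    if a>5: print('lim');break
im,d,P=wrist("w10"); cv2.imwrite("pics/w10c.png",cv2.resize(im[180:340,50:420,::-1],(790,342),interpolation=cv2.INTER_CUBIC))
E
```

```text
lat t 30.2 s -61.97 lat 1.3 z 136.72 F al/lat/z [-0.59 -1.31 -1.19] off 1.22
-0.0626 t 30.49 s -62.5 lat 1.21 z 136.72 F al/lat/z [ 0.3  -0.95 -0.96] off 1.22
-0.0632 t 30.78 s -63.22 lat 1.2 z 136.76 F al/lat/z [ 0.24 -0.95 -0.56] off 1.26
-0.0638 t 31.07 s -63.87 lat 1.19 z 136.76 F al/lat/z [ 0.16 -1.14 -0.63] off 1.26
-0.0644 t 31.37 s -64.49 lat 1.17 z 136.74 F al/lat/z [ 0.04 -0.66 -0.22] off 1.24
-0.065 t 31.66 s -65.06 lat 1.17 z 136.77 F al/lat/z [-0.21 -0.33 -0.48] off 1.27
-0.0656 t 31.95 s -65.64 lat 1.14 z 136.72 F al/lat/z [-0.26 -0.1  -0.43] off 1.22
-0.0662 t 32.24 s -66.27 lat 1.16 z 136.74 F al/lat/z [ 0.05 -0.18 -0.25] off 1.24
-0.0668 t 32.53 s -66.87 lat 1.15 z 136.71 F al/lat/z [-0.13 -0.25 -0.55] off 1.21
-0.0674 t 32.83 s -67.45 lat 1.15 z 136.71 F al/lat/z [ 0.19 -0.34 -0.21] off 1.21
-0.068 t 33.12 s -68.04 lat 1.13 z 136.72 F al/lat/z [-0.24 -0.31 -0.03] off 1.22
-0.0686 t 33.41 s -68.62 lat 1.11 z 136.69 F al/lat/z [-0.08 -0.48 -0.02] off 1.19
-0.0692 t 33.7 s -69.23 lat 1.12 z 136.72 F al/lat/z [-0.41 -0.25  0.15] off 1.22
-0.0698 t 33.99 s -69.83 lat 1.11 z 136.73 F al/lat/z [-0.08  0.09 -0.11] off 1.23
-0.0704 t 34.28 s -70.11 lat 1.08 z 136.69 F al/lat/z [ 2.07  0.86 -0.12] off 1.19
contact
```

View pics/w10c.png

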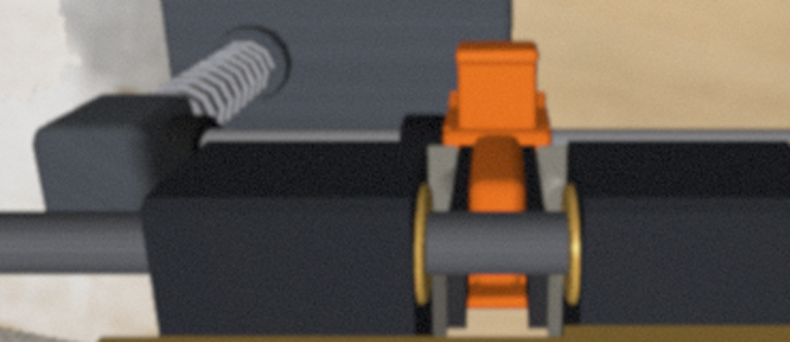

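```bash
python3 - <<'E'
from h import *
robot.servo_line(at(-.0708,.0012)+NV*.0011,RA,speed=.02); st('press'); robot.dwell(.3); f=st('hold')
robot.move_gripper(0.35); print(robot.read_grip_width()*88); st('open')
robot.servo_line(at(-.0704,.08)+NV*.0011,RA,speed=.1)
robot.servo_line(at(-.05,.14)-NV*.07,RA,speed=.15)
im,d,P=wrist("w11"); np.save("P11.npy",P); print(robot.read_t())
im,d=robot.grab_frame("scene"); cv2.imwrite("pics/s11.png",cv2.resize(im[140:260,130:300,::-1],(765,540),interpolation=cv2.INTER_CUBIC))
E
```

```text
press t 34.62 s -70.19 lat 1.04 z 136.7 F al/lat/z [5.43 1.35 0.15] off 1.2
hold t 34.97 s -70.2 lat 1.05 z 136.72 F al/lat/z [5.34 0.74 0.74] off 1.22
30.615503504960017
open t 35.59 s -70.91 lat 1.1 z 136.69 F al/lat/z [-0.14 -0.15  0.47] off 1.19
37.3667
```

View pics/s11.png

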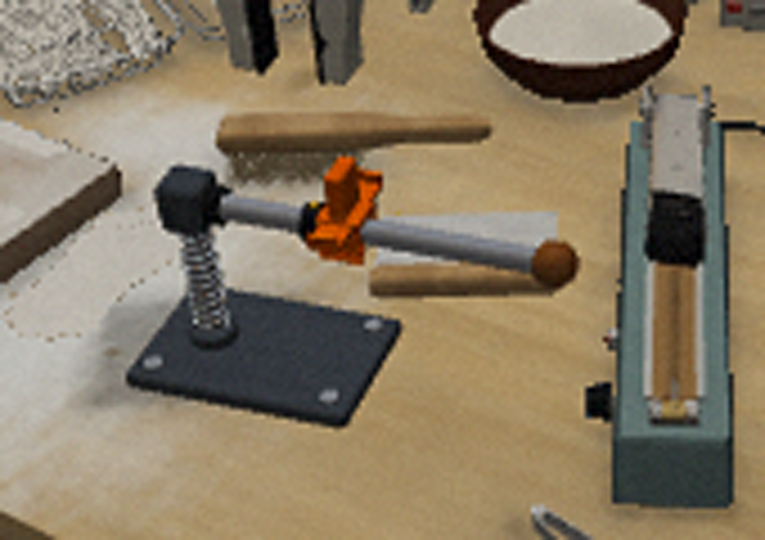

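View pics/w11.png

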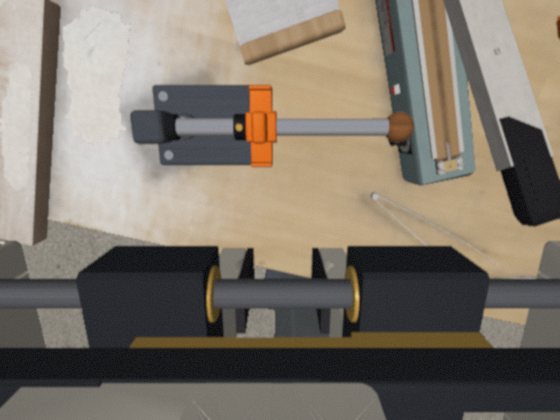

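The clip stands at (260,126) against the ring at (239,127). Checking tilt, height and gap.

```bash
python3 - <<'E'
from h import *
P=np.load("P11.npy"); im=cv2.imread("pics/w11.png")
hsv=cv2.cvtColor(im,cv2.COLOR_BGR2HSV); m=(hsv[...,0]>2)&(hsv[...,0]<15)&(hsv[...,1]>170)&(hsv[...,2]>70)
m[:70]=0;m[180:]=0;m[:,320:]=0
Q=P[m]; C=np.stack([(Q-A0)@AV,(Q-A0)@NV,Q[:,2]-.119],1)*1e3
t=C[C[:,2]>38]; print('tab',len(t),t.mean(0).round(1),t.min(0).round(1),t.max(0).round(1), cv2.minAreaRect(t[:,:2].astype(np.float32)))
for a,b in((25,60),(-60,-25)):
    h=C[(C[:,1]>a)&(C[:,1]<b)]; print('hook',len(h),np.percentile(h,[5,50,95],axis=0).round(1).tolist())
print('all rect',cv2.minAreaRect(C[:,:2].astype(np.float32)))
for u in range(226,256,2):
    c=P[118:136,u]; c=c[c[:,2]>.1]; print(u,((c-A0)@AV).mean().round(4),c[:,2].max().round(4),im[120,u])
x=im[70:180,120:430]; cv2.imwrite("pics/w11c.png",cv2.resize(x,(790,280),interpolation=cv2.INTER_CUBIC))
E
```

```text
tab 459 [-69.8   0.3  51.6] [-76.6 -12.3  38.1] [-50.9  12.4 312.8] ((-63.722328186035156, 0.04838085174560547), (24.67807960510254, 25.664705276489258), 89.96803283691406)
hook 274 [[-78.8, 25.3, 11.1], [-70.7, 30.3, 12.6], [-62.3, 34.5, 19.4]]
hook 205 [[-79.3, -33.4, 10.8], [-70.6, -29.7, 12.0], [-62.2, -25.9, 19.3]]
all rect ((-68.34231567382812, 0.5392646789550781), (68.41592407226562, 34.840213775634766), 89.27933502197266)
226 -0.1032 0.1277 [146 140 141]
228 -0.1014 0.1278 [143 139 138]
230 -0.0995 0.1279 [141 138 139]
232 -0.0976 0.1275 [119 117 116]
234 -0.0951 0.1313 [41 38 42]
236 -0.0932 0.1333 [35 30 29]
238 -0.0891 0.4318 [36 32 33]
240 -0.0894 0.1336 [36 31 33]
242 -0.0877 0.1318 [30 30 31]
244 -0.0859 0.1323 [26 33 56]
246 -0.0838 0.1339 [ 30  96 194]
248 -0.082 0.1339 [ 37 117 228]
250 -0.0801 0.1339 [ 35 108 218]
252 -0.0756 0.1627 [ 29  96 198]
254 -0.0739 0.1641 [ 43 120 225]
```

View pics/w11c.png

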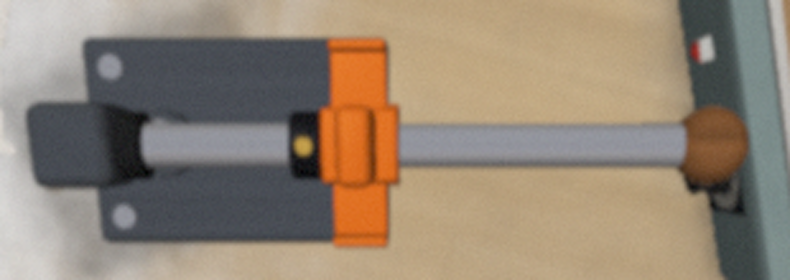

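```bash
python3 -c "
from rig import robot
robot.job_done(); print(robot.read_t())"
```

```text
the job is handed in; nothing more can be done
the job is handed in; nothing more can be done
```

I snapped the orange clip nearest the base onto the arm, about 165 mm from its root. I then slid it against the black stop ring, let go and handed the job in after about 37.4 s. No verdict was given.

- **Snap:** the push rose to about 9.7 N at the snap, and I then pressed on to about 8.8 N to seat it. Afterwards the clip held the bar stiffly both up and down.
- **Touching the ring:** the force along the arm rose from about 0 to 5.4 N at contact, well under the ring's 12 N. That was a little more than a bare touch, because I pressed 0.4 mm further to confirm it.
- **Final picture:**
  - The clip is upright, with the two hooks level within about 0.6 mm.
  - It is centred on the arm within about 0.5 mm.
  - There is no visible gap to the ring, and the ring has not visibly moved.
- **Tools and marker:** nothing touched the scraper, tongs or red marker, though I did not re-measure them at the end.

Some readings did not quite agree:
- **Clip height:** the seat came out about 1.2 mm high from the gripper pose, probably from slip in the grip and calibration. The hook tops measured within 0.5 mm of their home height.
- **Sideways push:** first touch came early, with about 4 N sideways, so the clip went on slightly off centre. I corrected that by about 1 mm after the snap.

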